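# Shut and unclip a blank cassette at the lathe bench

## Task

Take the cassette of copper blanks out of its dock beside the lathe. First swing its lid down and press it fully shut, so that the tab on its edge snaps behind the rim; then pinch the two side catches together and lift the cassette straight out of the dock, keeping it roughly level. Finish while still holding it by the two catches, still, with its lid shut and raised at least 10 cm above where it sat; leave the other things on the bench where they are.

Things in the scene. Friction and masses are not known exactly. Their poses are not given: they have to be found in the camera images.
- cassette_mid (a point): Centre of the cassette: grey box 84 mm long (x), 42 wide (y), 74 high without its lid, about 0.4 kg, underside 37 mm below this point; four copper blanks inside stay below its rim. z up, x level from the lid's tab end to its hinge end, away from the robot. It sits in the dock with 1.5 mm play; it cannot be lifted out unless both side catches are pressed in.
- lid_hinge (a point): Middle of the lid's hinge line, at the top of the cassette's far end (42 mm along the cassette's x axis from its centre and 37 mm above it). The hinge line runs along the cassette's y axis. Fixed to the cassette, axes as cassette_mid.
- lid_edge (a point): Middle of the lid's free edge, on its outer face (upper when shut). The lid is a grey plate 90.5 mm long from the hinge, 42 wide, 4 thick; shut, its top is 4 mm above the hinge. x from free edge to hinge, z out of the outer face. A black sprung tab, 26 mm wide, stands 15 mm from the inner face here and snaps behind a raised rim on the cassette's near end.
- lid (a joint): Opening angle of the lid, rad: 0 shut, 1.57 upright, up to 2.0 leaning away from the robot. A stiff hinge (0.03 N m): it stays where it is left. Below about 0.1 the tab rides on the rim and the last bit needs a firm push of roughly 3 N down near the free edge; then it snaps and stays shut, under 0.03.
- catch_left_pad (a point): Middle of the outer face of the left (+y) catch's thumb piece: ribbed black pad 26 mm wide (x) and 22 high, mid-way along the cassette's long side, 17 mm above cassette_mid. At rest its face is 27 mm from the cassette's middle plane, 6 mm proud of the wall; pressed home 21.5 mm. So the pads measure 54 mm over their faces at rest, 43 mm pressed. Axes as cassette_mid.
- catch_right_pad (a point): The same for the right (-y side) catch.
- catch_left (a joint): Inward travel of the left catch in m: 0 at rest, 0.0055 pressed fully home, when its hook (low on the cassette, under the dock's lip) is clear. Spring: 3.6 N to start, 10 N fully in; springs back when let go.
- catch_right (a joint): The same for the right catch.
- dock_seat (a point): Middle of the dock's floor, on which the cassette sits, 5 mm above the table; axes as the seated cassette's. The dock is an aluminium tray screwed to the bench, 127 mm long (x) by 75 wide (y) at its base, its walls 28 mm high and 63 wide over the side walls; the thumb pieces and lid stand clear above it.
- copper_blank: Bystander: a stepped round copper blank standing upright, 52 mm across and 52 mm high; origin at the middle of its underside.
- drill_chuck: Bystander: a steel drill chuck standing nose down with its shank up, 47 mm across and 112 mm high; origin at the middle of its underside.
- brass_bush: Bystander: a brass bush standing on end, 34 mm across, 25 mm high; origin at the middle of its underside.
- post_wrench: Bystander: a steel wrench 170 mm long lying flat beyond the dock; origin under its middle, x along it.
Things that resemble listed ones, but are neither listed nor needed, are in the scene too. Of the things that look like the part that bears cassette_mid, the larger one is meant. Of the things that look like the part that bears dock_seat, the larger one is meant.

How it is judged:
By the outcome, as a careful person would: the job done as asked, in the order asked, and still so for the second after the job is handed in, while the arm keeps its last pose, push and grip.
It also fails if it takes over 48 s, if anything falls off the work surface, if the arm or the gripper's body presses on something with over 40 N, if the wrist force passes 120 N, or if a joint passes its speed limit or range.

## Robot

A 6-joint arm with a two-finger parallel gripper is mounted at the origin on the work surface. World frame = base frame: x ahead of the robot, y to its left, z up, the work surface at z = 0. Lengths are in m, angles in degrees, forces in N, time in s.
With the tool pointing down it reaches from about 0.35 to 0.975 m from the base axis. Payload 7.1 kg.
Tool frame: the origin (TCP) lies on the centre line of the jaws, within the pads' length; the fingertips stand ahead of it and the grasp point (between the pads) lies 3 mm ahead of it (env.tip_extent is the x of the fingertips in the tool frame, in m); x points along the fingers, y is the direction in which the jaws open and shut, and the axes are right-handed (so a half turn about x gives the same grasp; the last joint's range is limited). The gripper opens to 88 mm and grips with 3 to 60 N. Pads are 20 mm wide; open, the fingers measure 115 mm over their backs; the gripper's body (75 mm by 178 mm) begins 61 mm behind the grasp point.
Start: joints at [72.25, 24.242, 93.386, -0, 62.372, -1.089], TCP at [0.179, 0.599, 0.245] pointing down, gripper open.
Joint ranges: [-172.04, 172.04], [-51.8, 120.97], [4.93, 147.93], [-75.15, 255.16], [6.16, 154.13], [-145.62, 145.62]. Speed limits (degrees/s): [136.94, 136.94, 172.46, 180, 180, 180].

## Interface

Orientations are given as [roll, pitch, yaw] about the fixed x, y, z axes, in that order (R = Rz(yaw) Ry(pitch) Rx(roll)).
In Python, from rig import env gives the robot as it stands. The module is installed in compiled form; this text tells all that it offers.
- The arm moves only by the shell command python3 -m jog 'ROWS'. ROWS is JSON, one flat list of numbers, 7 for each row, row after row: the shift along the tool's x, y, z in mm, then the turn, a rotation vector about the tool's x, y, z in rad, then the closure, from -1 (fully open) to 1 (shut). A call has exactly 5 rows; each row shifts and turns the commanded pose from where the row before left it, along the tool's axes as they then stand; what a row does not reach is not made up. A row lasts 1/12 s, in which the tool goes at most 41.7 mm and 7.16 degrees, less where a joint would pass 70% of its speed; a pose out of reach is approached as far as the arm can. A call with a gripper value outside its range is refused whole. The fingers move at their own pace and stop on an object; the grip force is fixed at half the most. Time passes only in rows, so rows that do not move let the fingers close, or fill a call up. It gives the time, the measured TCP pose, the force and the opening at its end, in the units of the state.
- env.state(): the state, without advancing time (a new reading comes with each control period).
- env.get_image(name): name is "scene" or "top" or "wrist"; returns (picture, depth): 420x560x3 uint8, red, green, blue; 420x560 float32, m along the optical axis (not along the pixel's ray), 0 where there is no reading.
- env.calibration(name): a dict with "intrinsics" (3x3 intrinsics, pixels), "k1" (the pictures are not rectified: a ray, as slopes to the right and down, at radius r is drawn at 1 + k1 r^2 times it, then the intrinsics apply), "R" (3x3) and "t" (3): a world point X has camera coordinates R X + t; the wrist camera has in their place "T_tool_cam" (4x4, takes a point from camera to tool coordinates, whose origin is the TCP and whose axes are the tool frame's). Camera axes: x right, y down, z forward; pixel columns grow to the right and rows downward; lengths in m; the calibration is good to about 2 mm. A picture is of the moment at which its call begins: read the wrist's pose just before it. calibration takes no time and is no camera call.
- env.finish_job(): hands the job in, once; it reports no verdict.
The state is a dict: "clock": time; "qpos": joint angles; "joint_velocities": joint speeds; "joint_efforts": joint torques, N m; "tool_pos": TCP position; "orientation": TCP orientation; "ft_force": force on the tool from outside, world axes, zero at the start; "wrist_torque": the same for the moment, N m; "grip_width": finger opening in m.
Only numpy, scipy, OpenCV 4.12 (cv2) and the standard library are available. Lean on these libraries where they do the work, as an engineer would, in place of code of your own. Each camera call takes 0.05 s, during which the arm holds its last target.

## Working session

There is one attempt and no reset: what is moved stays moved. The work goes in short steps, Python scripts to look and compute and a shell command to move; the robot and the scene stay as the last step left them, time stands still between calls to the robot, and variables do not carry over. Pictures are saved under pics/ and viewed, and the job is handed in when it is done.

```bash
mkdir -p pics
python3 - <<'E'
from rig import env
import cv2, numpy as np
print(env.state()); print(env.tip_extent)
for n in("scene","top"):
    p,d=env.get_image(n); cv2.imwrite(f"pics/{n}0.png",p[...,::-1]); np.savez(f"{n}0.npz",p=p,d=d)
    c=env.calibration(n); print(n,c)
print(env.calibration("wrist"))
E
```

```text
{'clock': 0.0, 'qpos': array([ 7.22502391e+01,  2.42839548e+01,  9.34311660e+01, -1.42647792e-03,
        6.23730082e+01, -1.08802878e+00]), 'joint_velocities': array([-0.0158768 , -0.03080181,  0.08027276, -0.09169055,  0.16067888,
       -0.00509846]), 'joint_efforts': array([ 1.93326763e-03, -5.44620359e+01, -2.73666269e+01,  6.46164268e-02,
        2.26314651e-02, -8.64867593e-05]), 'tool_pos': array([0.17901574, 0.59826651, 0.2439087 ]), 'orientation': array([ -90.26708112,   89.91186195, -106.92815083]), 'ft_force': array([ 1.55128745, -0.25383351, -0.2720035 ]), 'wrist_torque': array([-0.06134528, -0.02787722, -0.01487837]), 'grip_width': 0.08768039781746058}
0.022
scene {'intrinsics': array([[446.57591651,   0.        , 277.65410573],
       [  0.        , 446.57591651, 210.28937317],
       [  0.        ,   0.        ,   1.        ]]), 'k1': -0.0507608996170596, 'R': array([[-0.47734123,  0.87870867, -0.00405155],
       [ 0.52247093,  0.28010885, -0.80533419],
       [-0.70651926, -0.38653603, -0.59280724]]), 't': array([ 0.25406583, -0.22227801,  1.43968043])}
top {'intrin
[... 244 characters left out ...]
      [-0.99558414, -0.01401651, -0.09282113],
       [ 0.09269824,  0.00917786, -0.99565195]]), 't': array([0.00776944, 0.56280217, 1.13831653])}
{'intrinsics': array([[332.04324329,   0.        , 279.63657685],
       [  0.        , 332.04324329, 213.82815183],
       [  0.        ,   0.        ,   1.        ]]), 'k1': -0.03350307220255929, 'T_tool_cam': array([[-5.71889162e-04, -2.45045531e-01,  9.69511403e-01,
        -1.38959563e-01],
       [ 9.99999743e-01,  2.79708166e-04,  6.60570107e-04,
         1.94546161e-04],
       [-4.33050010e-04,  9.69511531e-01,  2.45045308e-01,
        -6.61438249e-02],
       [ 0.00000000e+00,  0.00000000e+00,  0.00000000e+00,
         1.00000000e+00]])}
```

View pics/scene0.png

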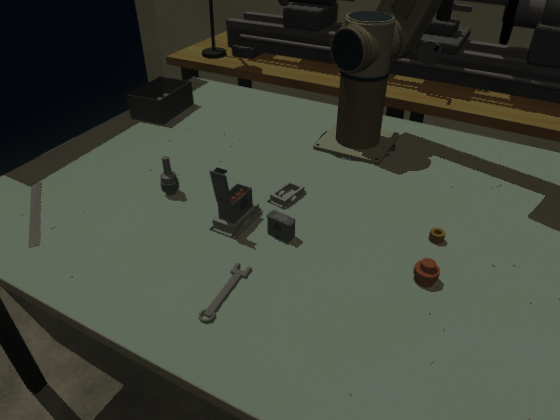

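View pics/top0.png

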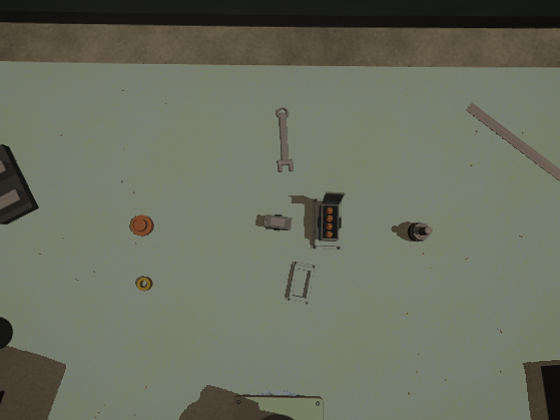

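The top view shows the cassette in its dock, lid open, at about (330,222). The small decoy cassette is at (278,222), the empty decoy dock at (300,282), the chuck at (418,231) and the wrench at (284,140). I'll measure next.

```bash
cat > h.py <<'E'
import numpy as np, cv2
from rig import env
from scipy.spatial.transform import Rotation as Ro
def rays(c,px):
    K=c["intrinsics"];px=np.atleast_2d(np.array(px,float))
    d=(px-[K[0,2],K[1,2]])/[K[0,0],K[1,1]]
    u=d.copy()
    for _ in range(20): u=d/(1+c["k1"]*(u**2).sum(1,keepdims=True))
    return np.c_[u,np.ones(len(u))]
def toolT(s):
    T=np.eye(4);T[:3,:3]=Ro.from_euler('xyz',s["orientation"],degrees=True).as_matrix();T[:3,3]=s["tool_pos"];return T
def cam(n,s=None):
    c=env.calibration(n)
    if n=="wrist":
        T=toolT(s)@c["T_tool_cam"]
    else:
        T=np.eye(4);T[:3,:3]=c["R"].T;T[:3,3]=-c["R"].T@c["t"]
    return c,T
def onplane(n,px,z,s=None):
    c,T=cam(n,s);r=rays(c,px)@T[:3,:3].T;o=T[:3,3]
    return o+r*((z-o[2])/r[:,2])[:,None]
def cloud(n,d,s=None):
    c,T=cam(n,s);v,u=np.mgrid[:420,:560];r=rays(c,np.c_[u.ravel(),v.ravel()])
    P=(r*d.reshape(-1,1))@T[:3,:3].T+T[:3,3]
    return P.reshape(420,560,3)
def crop(p,u0,v0,u1,v1,f,name,gain=2.0):
    im=np.clip(p[v0:v1,u0:u1,::-1].astype(float)*gain,0,255).astype(np.uint8)
    cv2.imwrite("pics/"+name,cv2.resize(im,None,fx=f,fy=f,interpolation=cv2.INTER_CUBIC))
E
python3 - <<'E'
from h import *
t=np.load("top0.npz");crop(t["p"],260,180,360,260,7,"topc.png")
s=np.load("scene0.npz");crop(s["p"],195,155,305,245,7,"scenec.png")
P=cloud("top",t["d"])
for v in range(190,252,4): print(v,[(u,*(np.round(P[v,u]*1000).astype(int).tolist())) for u in (312,318,322,330,337,341)])
E
```

```text
190 [(312, 618, -81, 0), (318, 618, -96, 3), (322, 619, -106, -2), (330, 618, -126, 2), (337, 619, -144, 2), (341, 619, -155, 0)]
194 [(312, 608, -81, -1), (318, 608, -96, -1), (322, 608, -106, -1), (330, 586, -108, 171), (337, 587, -123, 168), (341, 586, -132, 171)]
198 [(312, 598, -81, -3), (318, 597, -96, 4), (322, 597, -106, 2), (330, 577, -108, 173), (337, 578, -123, 167), (341, 578, -132, 172)]
202 [(312, 586, -80, 5), (318, 584, -94, 30), (322, 576, -97, 104), (330, 576, -116, 100), (337, 576, -132, 103), (341, 588, -154, 4)]
206 [(312, 576, -80, 6), (318, 574, -94, 26), (322, 570, -100, 68), (330, 570, -119, 74), (337, 569, -135, 78), (341, 577, -154, 6)]
210 [(312, 566, -80, 7), (318, 564, -94, 26), (322, 562, -102, 52), (330, 560, -119, 74), (337, 562, -137, 59), (341, 567, -154, 7)]
214 [(312, 556, -81, 3), (318, 554, -94, 29), (322, 552, -102, 48), (330, 553, -121, 50), (337, 552, -137, 59), (341, 557, -154, 3)]
218 [(312, 545, -80, 10), (318, 541, -90, 70), (322, 542, -102, 51), (330, 541, -119, 74), (337, 542, -137, 65), (341, 542, -146, 70)]
222 [(312, 535, -80, 12), (
[... 331 characters left out ...]
(337, 513, -136, 68), (341, 516, -155, 2)]
234 [(312, 505, -81, 5), (318, 505, -95, 21), (322, 502, -99, 78), (330, 503, -119, 72), (337, 503, -136, 67), (341, 506, -154, 6)]
238 [(312, 495, -81, 4), (318, 494, -94, 29), (322, 493, -99, 82), (330, 494, -121, 51), (337, 493, -136, 74), (341, 496, -154, 8)]
242 [(312, 485, -81, 7), (318, 484, -95, 25), (322, 485, -104, 28), (330, 485, -124, 30), (337, 485, -141, 30), (341, 486, -154, 6)]
246 [(312, 475, -81, 7), (318, 475, -96, 7), (322, 475, -107, 1), (330, 475, -126, 15), (337, 455, 5, 1186), (341, 476, -154, 10)]
250 [(312, 465, -82, 0), (318, 465, -96, 5), (322, 465, -107, -1), (330, 465, -127, 0), (337, 466, -145, 3), (341, 466, -155, 2)]
```

View pics/topc.png

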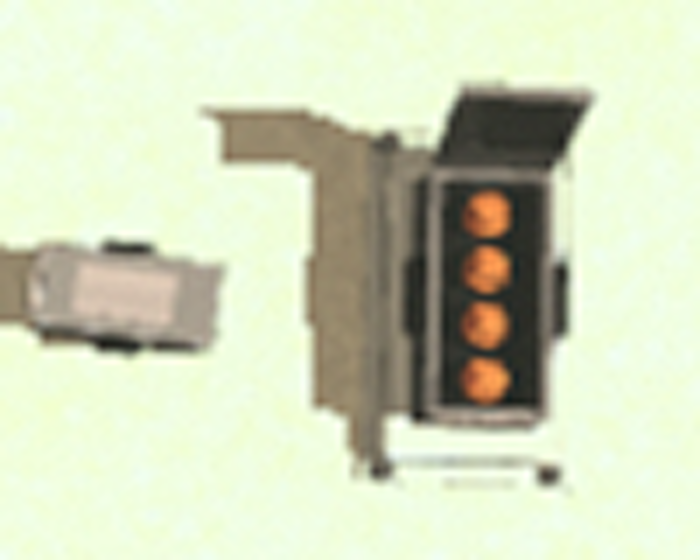

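View pics/scenec.png

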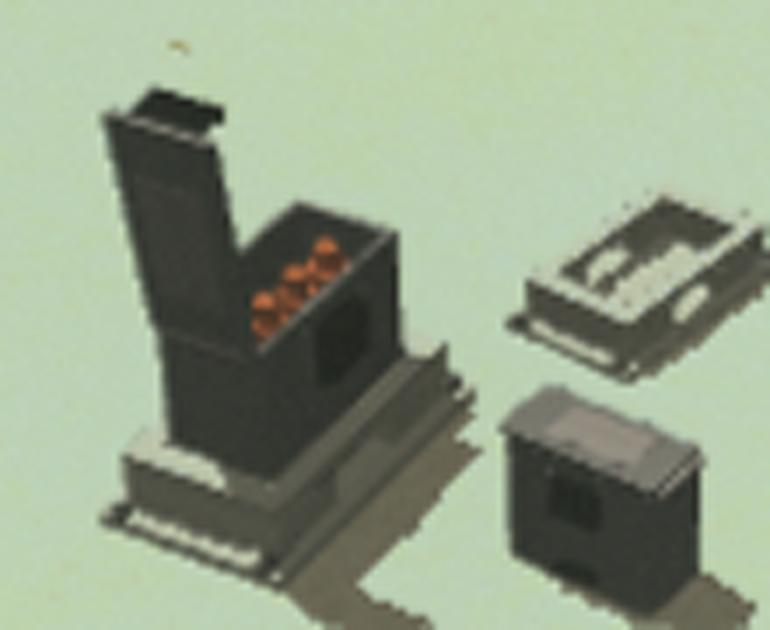

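Run:
```python
from h import *
f=lambda L:(np.array(L)+.5)/7-.5
tc=f([[428,412],[545,412],[437,172],[550,172]])+[260,180]
print("rim top\n",onplane("top",tc,.079)*1000)
tp=f([[405,257],[407,335],[568,262],[566,335]])+[260,180]
print("pads\n",onplane("top",tp,.070)*1000)
sc=f([[298,205],[398,233],[258,352]])+[195,155]
print("scene rim nl nr(-?),.. \n",onplane("scene",sc,.079)*1000)
print("dock feet top", onplane("top",f([[380,470],[548,474],[387,143]])+[260,180],.005)*1000)
t=np.load("top0.npz");P=cloud("top",t["d"]).reshape(-1,3)
m=(P[:,2]>.1)&(P[:,2]<.25)&(abs(P[:,1]+.115)<.05)&(abs(P[:,0]-.58)<.05);print(P[m][::3].round(3))
s=np.load("scene0.npz");P=cloud("scene",s["d"]).reshape(-1,3)
m=(P[:,2]>.085)&(P[:,2]<.25)&(abs(P[:,1]+.115)<.05)&(abs(P[:,0]-.58)<.05);Q=P[m]
for z in np.arange(.085,.19,.01):
    q=Q[(Q[:,2]>=z)&(Q[:,2]<z+.01)]
    if len(q):print(z.round(3),len(q),np.median(q,0).round(4),q.min(0).round(3),q.max(0).round(3))
s=env.state();print(toolT(s).round(3))
```

```text
rim top
 [[ 491.61931327  -96.33416113   79.        ]
 [ 492.20769161 -135.87661233   79.        ]
 [ 573.37665712  -98.95743483   79.        ]
 [ 573.91158462 -137.41062339   79.        ]]
pads
 [[ 544.87989074  -88.99961746   70.        ]
 [ 518.12031154  -89.8451567    70.        ]
 [ 543.95660338 -144.78879408   70.        ]
 [ 518.91144051 -144.14057813   70.        ]]
scene rim nl nr(-?),.. 
 [[ 494.52157409 -133.2400824    79.        ]
 [ 493.2041913   -93.07260185   79.        ]
 [ 575.31524411  -96.91634858   79.        ]]
dock feet top [[ 472.94461542  -85.94165268    5.        ]
 [ 472.42010488 -146.42901281    5.        ]
 [ 591.67762835  -87.68508443    5.        ]]
[[ 0.59  -0.099  0.171]
 [ 0.591 -0.106  0.169]
 [ 0.591 -0.112  0.169]
 [ 0.591 -0.119  0.171]
 [ 0.591 -0.125  0.169]
 [ 0.591 -0.132  0.167]
 [ 0.591 -0.139  0.169]
 [ 0.589 -0.104  0.166]
 [ 0.589 -0.11   0.166]
 [ 0.589 -0.117  0.17 ]
 [ 0.589 -0.123  0.169]
 [ 0.589 -0.13   0.166]
 [ 0.589 -0.137  0.168]
 [ 0.588 -0.1    0.159]
 [ 0.588 -0.107  0.16 ]
 [ 0.586 -0.112  0.17 ]
 [ 0.587 -0.119  0.168]
 [ 0
[... 1446 characters left out ...]
  0.105]
0.105 50 [ 0.5845 -0.1118  0.1102] [ 0.582 -0.138  0.105] [ 0.587 -0.097  0.115]
0.115 49 [ 0.5857 -0.1156  0.1198] [ 0.583 -0.137  0.115] [ 0.589 -0.096  0.125]
0.125 55 [ 0.5874 -0.1152  0.1296] [ 0.583 -0.139  0.125] [ 0.591 -0.096  0.135]
0.135 50 [ 0.5888 -0.115   0.1401] [ 0.586 -0.137  0.135] [ 0.593 -0.095  0.145]
0.145 59 [ 0.5899 -0.1157  0.1499] [ 0.588 -0.139  0.145] [ 0.593 -0.095  0.155]
0.155 55 [ 0.5909 -0.1161  0.1598] [ 0.585 -0.138  0.155] [ 0.594 -0.096  0.165]
0.165 84 [ 0.585  -0.1165  0.1677] [ 0.572 -0.14   0.165] [ 0.594 -0.096  0.171]
[[-0.     0.287  0.958  0.179]
 [-0.001  0.958 -0.287  0.598]
 [-1.    -0.001 -0.     0.244]
 [ 0.     0.     0.     1.   ]]
```

```bash
python3 -m jog '[-11,0,0,-0.055,0,0,-1,-11,0,0,-0.055,0,0,-1,-11,0,0,-0.055,0,0,-1,-11,0,0,-0.055,0,0,-1,-11,0,0,-0.055,0,0,-1]' && python3 -m jog '[0,-36,16,0,0,0,-1,0,-36,16,0,0,0,-1,0,-36,16,0,0,0,-1,0,-36,16,0,0,0,-1,0,-36,16,0,0,0,-1]' && python3 -m jog '[0,-36,16,0,0,0,-1,0,-36,16,0,0,0,-1,0,-36,16,0,0,0,-1,0,-36,16,0,0,0,-1,0,-36,16,0,0,0,-1]' && python3 -c "
from h import *
print(toolT(env.state()).round(3))"
```

```text
clock: 0.52
tool_pos: [0.1791, 0.5984, 0.2997]
orientation: [-107.7, 89.9, -108.4]
ft_force: [-0.1, 0.5, 0.4]
grip_width: 0.0878
clock: 0.93
tool_pos: [0.2564, 0.4156, 0.2993]
orientation: [-107.5, 90.0, -108.3]
ft_force: [-0.0, 1.5, -0.5]
grip_width: 0.0877
clock: 1.35
tool_pos: [0.3335, 0.2344, 0.2996]
orientation: [-92.1, 90.0, -93.0]
ft_force: [0.3, 1.4, -0.5]
grip_width: 0.088
[[-0.     0.015  1.     0.333]
 [-0.     1.    -0.015  0.234]
 [-1.    -0.    -0.     0.3  ]
 [ 0.     0.     0.     1.   ]]
```

```bash
python3 -m jog '[0,-35,16,0,0,0,-1,0,-35,16,0,0,0,-1,0,-35,16,0,0,0,-1,0,-35,16,0,0,0,-1,0,-35,16,0,0,0,-1]' && python3 -m jog '[0,-35,16,0,0,0,-1,0,-35,16,0,0,0,-1,0,-35,16,0,0,0,-1,0,-35,16,0,0,0,-1,0,-35,16,0,0,0,-1]'
python3 - <<'E'
from h import *
s=env.state();print(s["tool_pos"],s["orientation"],s["joint_velocities"].round(1))
p,d=env.get_image("wrist");np.savez("w1.npz",p=p,d=d,tp=s["tool_pos"],o=s["orientation"])
crop(p,0,0,560,420,1.4,"w1.png")
E
```

```text
clock: 1.77
tool_pos: [0.4108, 0.0581, 0.2997]
orientation: [35.6, 90.0, 34.7]
ft_force: [0.7, 0.8, -0.1]
grip_width: 0.0878
clock: 2.18
tool_pos: [0.488, -0.1182, 0.2995]
orientation: [150.5, 90.0, 149.5]
ft_force: [1.4, 0.8, -0.4]
grip_width: 0.0877
[ 0.48803786 -0.1182191   0.29945448] [150.46063963  89.97552123 149.52940021] [-42.6  25.2 -31.    0.1   5.4 -42.5]
```

View pics/w1.png

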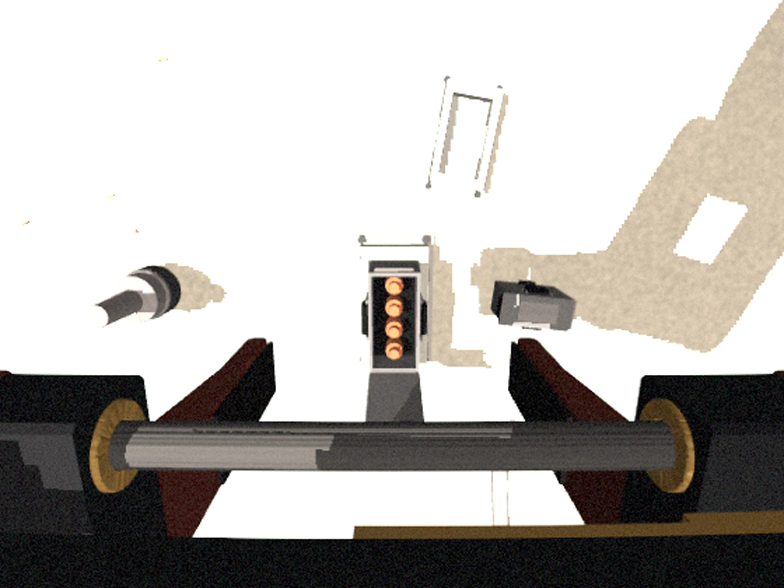

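Wrist view: the cassette is at about (281,225) in the raw picture, with the near end towards the top and the lid away at the bottom. I'll take another look with the arm at rest and enlarge it.

Run:
```python
from h import *
s=env.state();s=env.state();print(s["tool_pos"],s["joint_velocities"].round(1))
p,d=env.get_image("wrist");np.savez("w2.npz",p=p,d=d,tp=s["tool_pos"],o=s["orientation"])
crop(p,245,165,325,275,6,"w2.png",1.0)
```

```text
[ 0.49109212 -0.12315469  0.29984755] [ 4.6 -2.7  3.8  1.4  0.2  8. ]
```

View pics/w2.png

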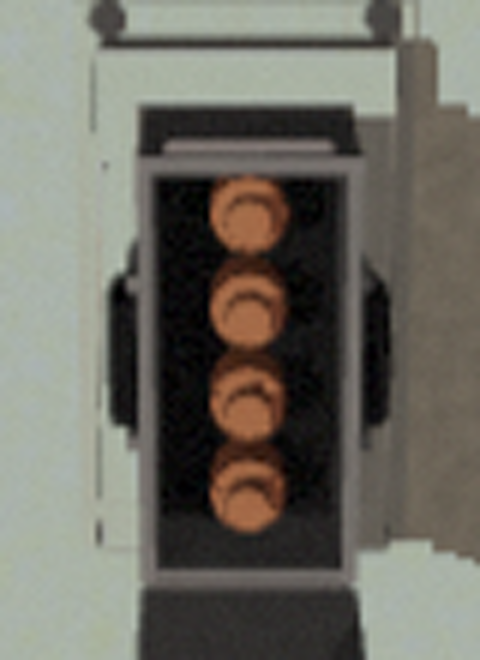

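Run:
```python
from h import *
z=np.load("w2.npz");s=dict(tool_pos=z["tp"],orientation=z["o"])
f=lambda L:(np.array(L)+.5)/6-.5+[245,165]
print("rim near -y,+y, far -y,+y\n",onplane("wrist",f([[137,158],[363,158],[142,588],[357,588]]),.079,s)*1000)
print("pads -y n,f;+y n,f\n",onplane("wrist",f([[108,270],[108,425],[391,290],[389,430]]),.070,s)*1000)
print("feet",onplane("wrist",f([[107,18],[384,18]]),.005,s)*1000)
s=env.state();print(s["tool_pos"],s["orientation"])
```

```text
rim near -y,+y, far -y,+y
 [[ 490.37295587 -136.99183493   79.        ]
 [ 491.06007083  -95.61060885   79.        ]
 [ 574.8581052  -138.25507106   79.        ]
 [ 575.5352177   -96.60548834   79.        ]]
pads -y n,f;+y n,f
 [[ 513.55280856 -143.47070157   70.        ]
 [ 544.52385303 -144.40067473   70.        ]
 [ 518.37070811  -89.57890874   70.        ]
 [ 546.43915864  -89.8145646    70.        ]]
feet [[ 472.9524593  -145.90254732    5.        ]
 [ 473.95835032  -85.77630134    5.        ]]
[ 0.48962067 -0.1204125   0.29949401] [-51.09337627  89.90875109 -52.23944218]
```

```bash
python3 -m jog '[0,1,29,0,0,0,1,0,1,29,0,0,0,1,0,1,29,0,0,0,1,0,1,29,0,0,0,1,0,1,29,0,0,0,1]' && python3 -m jog '[0,0,0,0,0,0,1,15,0,0,0,0,0,1,15,0,0,0,0,0,1,15,0,0,0,0,0,1,15,0,0,0,0,0,1]' && python3 -m jog '[15,0,0,0,0,0,1,15,0,0,0,0,0,1,15,0,0,0,0,0,1,15,0,0,0,0,0,1,12,0,0,0,0,0,1]'  && python3 -m jog '[0,0,0,0,0,0,1,0,0,0,0,0,0,1,0,0,0,0,0,0,1,0,0,0,0,0,0,1,0,0,0,0,0,0,1]'
python3 - <<'E'
from h import *
s=env.state();print(toolT(s).round(4))
p,d=env.get_image("scene");crop(p,170,80,330,250,4,"s1.png",2)
E
```

```text
clock: 2.7
tool_pos: [0.6337, -0.1126, 0.2992]
orientation: [161.4, 89.9, 160.5]
ft_force: [0.0, 0.3, 0.4]
grip_width: 0.0584
clock: 3.12
tool_pos: [0.6318, -0.1127, 0.2387]
orientation: [164.6, 89.9, 163.7]
ft_force: [0.1, -0.4, -0.2]
grip_width: 0.0247
clock: 3.53
tool_pos: [0.6315, -0.1127, 0.1664]
orientation: [167.4, 89.9, 166.6]
ft_force: [-0.3, -0.1, 0.6]
grip_width: 0.0004
clock: 3.95
tool_pos: [0.6335, -0.1136, 0.1687]
orientation: [-10.1, 89.9, -11.0]
ft_force: [-0.9, -0.3, 0.5]
grip_width: 0.0005
[[ 1.600e-03  1.590e-02  9.999e-01  6.335e-01]
 [-3.000e-04  9.999e-01 -1.590e-02 -1.136e-01]
 [-1.000e+00 -3.000e-04  1.700e-03  1.687e-01]
 [ 0.000e+00  0.000e+00  0.000e+00  1.000e+00]]
```

View pics/s1.png

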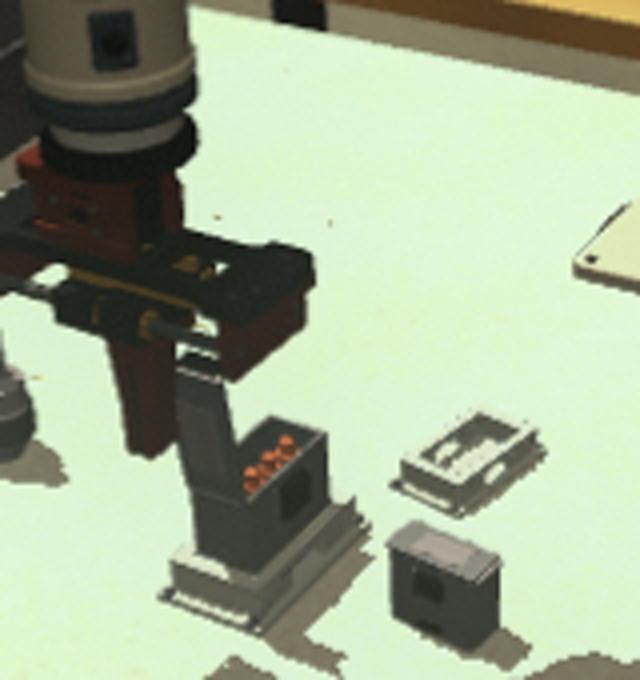

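```bash
python3 -m jog '[-3,-2,-17,0,0,0,1,-4,-2,-17,0,0,0,1,0,0,-11,0,0,0,1,1,0,-13,0,0,0,1,2,0,-13,0,0,0,1]' && python3 -m jog '[5,0,-12,0,0,0,1,7,0,-12,0,0,0,1,9,0,-9,0,0,0,1,10,0,-9,0,0,0,1,9,0,-5,0,0,0,1]' && python3 -m jog '[0,0,0,0,0,0,1,0,0,0,0,0,0,1,0,0,0,0,0,0,1,0,0,0,0,0,0,1,0,0,0,0,0,0,1]'
python3 - <<'E'
from h import *
s=env.state();print(toolT(s).round(4))
p,d=env.get_image("scene");crop(p,170,80,330,250,4,"s2.png",2)
E
```

```text
clock: 4.42
tool_pos: [0.5619, -0.1165, 0.1724]
orientation: [-11.1, 89.9, -12.0]
ft_force: [0.4, 0.3, 0.1]
grip_width: 0.0006
clock: 4.83
tool_pos: [0.5142, -0.1156, 0.1316]
orientation: [-12.8, 90.0, -13.7]
ft_force: [0.1, -0.2, 0.1]
grip_width: 0.0004
clock: 5.25
tool_pos: [0.5157, -0.1158, 0.1322]
orientation: [-12.9, 89.9, -13.8]
ft_force: [-0.2, 0.1, 0.2]
grip_width: 0.0002
[[ 1.200e-03  1.570e-02  9.999e-01  5.157e-01]
 [-3.000e-04  9.999e-01 -1.570e-02 -1.158e-01]
 [-1.000e+00 -3.000e-04  1.200e-03  1.322e-01]
 [ 0.000e+00  0.000e+00  0.000e+00  1.000e+00]]
```

View pics/s2.png

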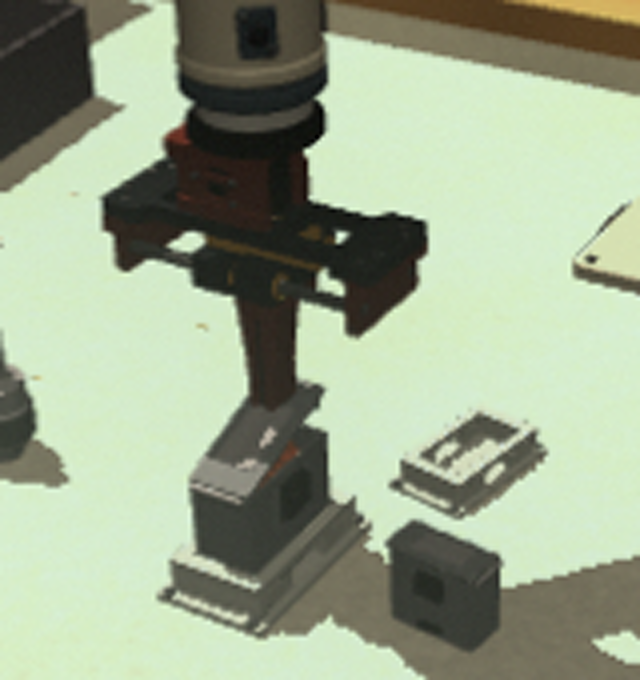

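```bash
python3 -m jog '[4,0,-4,0,0,0,1,4,0,-4,0,0,0,1,4,0,-4,0,0,0,1,4,0,-4,0,0,0,1,0,0,0,0,0,0,1]' && python3 -m jog '[2,0,0,0,0,0,1,2,0,0,0,0,0,1,2,0,0,0,0,0,1,1,0,0,0,0,0,1,0,0,0,0,0,0,1]' && python3 -m jog '[1,0,0,0,0,0,1,1,0,0,0,0,0,1,1,0,0,0,0,0,1,1,0,0,0,0,0,1,0,0,0,0,0,0,1]'
```

```text
clock: 5.72
tool_pos: [0.4971, -0.1151, 0.1146]
orientation: [167.0, 89.8, 166.1]
ft_force: [0.1, 0.3, 0.1]
grip_width: 0.0003
clock: 6.13
tool_pos: [0.4987, -0.1154, 0.1085]
orientation: [169.7, 90.0, 168.8]
ft_force: [-1.1, 1.1, 0.1]
grip_width: 0.0006
clock: 6.55
tool_pos: [0.4994, -0.1155, 0.1051]
orientation: [-11.5, 90.0, -12.4]
ft_force: [-1.2, 0.6, 7.0]
grip_width: 0.0005
```

```bash
python3 -m jog '[1,0,0,0,0,0,1,1,0,0,0,0,0,1,0,0,0,0,0,0,1,0,0,0,0,0,0,1,0,0,0,0,0,0,1]' && python3 -m jog '[-20,0,0,0,0,0,1,-30,0,0,0,0,0,-0.6,-35,0,0,0,0,0,-0.6,-35,0,0,0,0,0,-0.6,-35,0,0,0,0,0,-0.6]' && python3 -m jog '[-20,0,-20,0,0,0,-0.6,0,0,0,0,0,0,-0.6,0,0,0,0,0,0,-0.6,0,0,0,0,0,0,-0.6,0,0,0,0,0,0,-0.6]'
python3 - <<'E'
from h import *
s=env.state();print(toolT(s).round(4))
np.savez("st3.npz",tp=s["tool_pos"],o=s["orientation"])
p,d=env.get_image("wrist");crop(p,235,165,335,275,6,"w3.png",1.2)
p,d=env.get_image("scene");crop(p,190,155,310,245,6,"s3.png",2)
E
```

```text
clock: 6.97
tool_pos: [0.4994, -0.1155, 0.1044]
orientation: [-14.7, 89.9, -15.6]
ft_force: [-5.8, 2.0, 21.7]
grip_width: 0.0001
clock: 7.38
tool_pos: [0.4988, -0.1153, 0.2591]
orientation: [109.8, 90.0, 108.9]
ft_force: [-0.4, -0.5, 0.2]
grip_width: 0.0236
clock: 7.8
tool_pos: [0.4786, -0.1149, 0.2762]
orientation: [165.6, 89.9, 164.7]
ft_force: [0.3, 0.6, 0.7]
grip_width: 0.0573
[[-2.200e-03  1.580e-02  9.999e-01  4.786e-01]
 [ 6.000e-04  9.999e-01 -1.580e-02 -1.149e-01]
 [-1.000e+00  6.000e-04 -2.200e-03  2.762e-01]
 [ 0.000e+00  0.000e+00  0.000e+00  1.000e+00]]
```

View pics/w3.png

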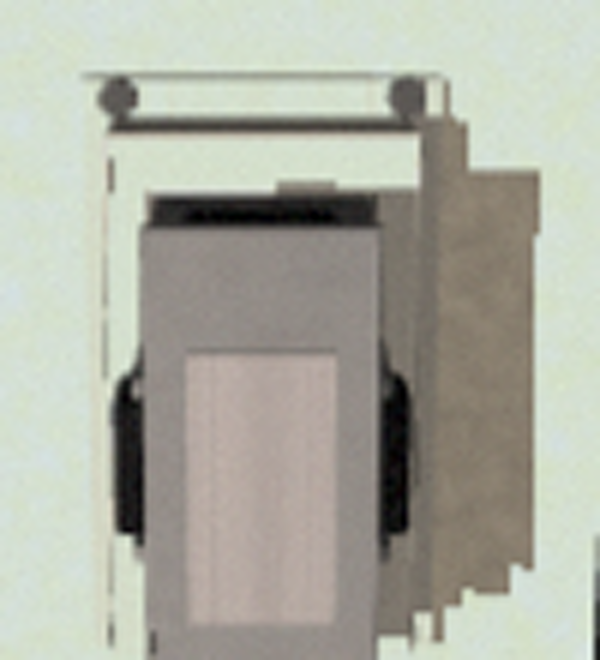

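View pics/s3.png

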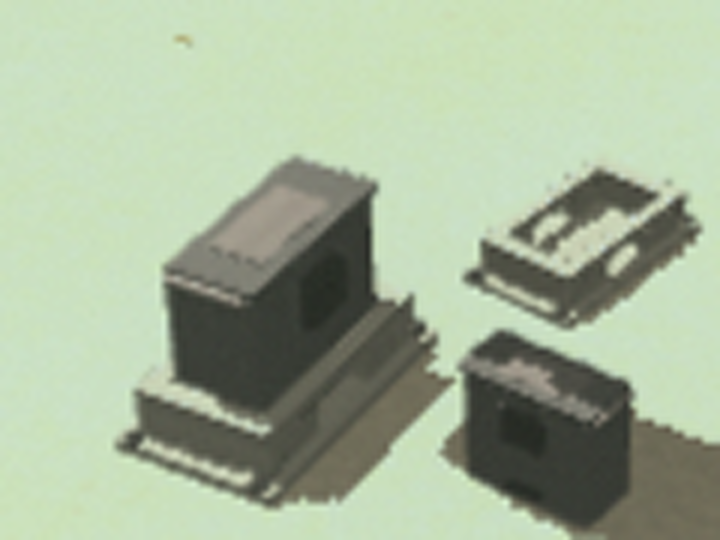

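Both views show the lid flat on the box with no visible gap. I'll check its tilt with depth and locate the pads again.

Run:
```python
from h import *
z=np.load("st3.npz");s=dict(tool_pos=z["tp"],orientation=z["o"])
f=lambda L:(np.array(L)+.5)/6-.5+[235,165]
print(onplane("wrist",f([[115,380],[115,530],[409,380],[409,530]]),.066,s)*1000)
print("lid near edge",onplane("wrist",f([[140,226],[380,226]]),.083,s)*1000)
s=env.state()
p,d=env.get_image("wrist");P=cloud("wrist",d,s).reshape(-1,3)
m=(abs(P[:,2]-.085)<.015)&(abs(P[:,1]+.117)<.018)&(P[:,0]>.489)&(P[:,0]<.57)
Q=P[m];A=np.c_[Q[:,0]-.53,Q[:,1]+.117,np.ones(len(Q))];print("wrist plane",len(Q),np.linalg.lstsq(A,Q[:,2],rcond=None)[0])
p,d=env.get_image("scene");P=cloud("scene",d).reshape(-1,3)
m=(abs(P[:,2]-.085)<.015)&(abs(P[:,1]+.117)<.018)&(P[:,0]>.489)&(P[:,0]<.57)
Q=P[m];A=np.c_[Q[:,0]-.53,Q[:,1]+.117,np.ones(len(Q))];print("scene plane",len(Q),np.linalg.lstsq(A,Q[:,2],rcond=None)[0])
print(toolT(env.state()).round(4),env.state()["grip_width"])
```

```text
[[ 515.85089284 -143.48393515   66.        ]
 [ 544.96972686 -144.49541608   66.        ]
 [ 516.69235679  -89.77168122   66.        ]
 [ 545.8314188   -89.71594045   66.        ]]
lid near edge [[ 483.56085129 -136.84147918   83.        ]
 [ 484.19923337  -95.93334931   83.        ]]
wrist plane 2466 [ 0.00339155 -0.00123102  0.08224117]
scene plane 287 [ 0.00105565 -0.0077905   0.08259071]
[[-2.000e-03  1.570e-02  9.999e-01  4.788e-01]
 [ 5.000e-04  9.999e-01 -1.570e-02 -1.150e-01]
 [-1.000e+00  5.000e-04 -2.000e-03  2.765e-01]
 [ 0.000e+00  0.000e+00  0.000e+00  1.000e+00]] 0.06936020342981936
```

```bash
python3 -m jog '[0,-1,26,0,0,0,-0.6,0,0,27,0,0,0,-0.6,20,0,0,0,0,0,-0.6,30,0,0,0,0,0,-0.6,30,0,0,0,0,0,-0.6]' && python3 -m jog '[30,0,0,0,0,0,-0.6,25,0,0,0,0,0,-0.6,15,0,0,0,0,0,-0.6,0,0,0,0,0,0,-0.6,0,0,0,0,0,0,-0.6]'
python3 - <<'E'
from h import *
s=env.state();print(toolT(s).round(4))
p,d=env.get_image("wrist");crop(p,0,0,560,420,1.4,"w4.png",1.2)
E
```

```text
clock: 8.42
tool_pos: [0.5329, -0.117, 0.1967]
orientation: [-12.2, 89.9, -13.1]
ft_force: [0.3, 0.1, -0.8]
grip_width: 0.0699
clock: 8.83
tool_pos: [0.5314, -0.1167, 0.1267]
orientation: [167.7, 89.9, 166.8]
ft_force: [-0.0, 0.2, 0.8]
grip_width: 0.0702
[[-2.500e-03  1.570e-02  9.999e-01  5.314e-01]
 [ 6.000e-04  9.999e-01 -1.570e-02 -1.167e-01]
 [-1.000e+00  5.000e-04 -2.500e-03  1.267e-01]
 [ 0.000e+00  0.000e+00  0.000e+00  1.000e+00]]
```

View pics/w4.png

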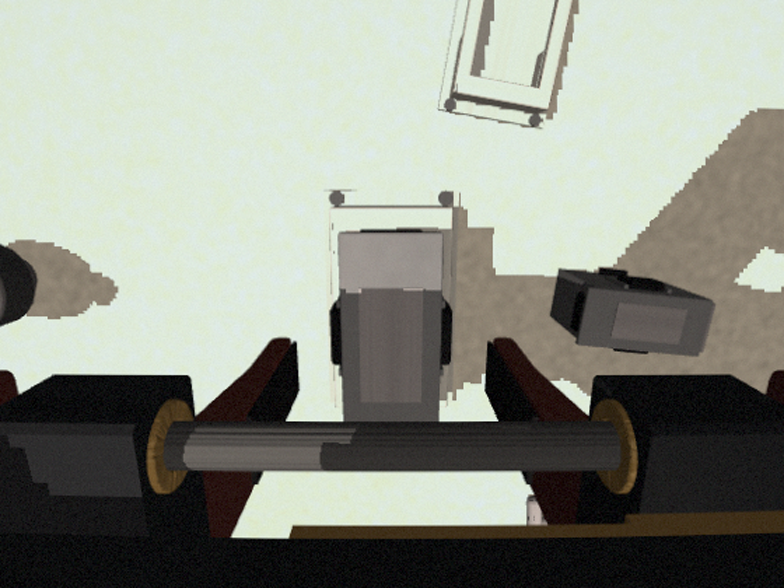

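The fingers straddle the cassette evenly: inner faces at about 298 and 487, cassette centred near 391. I'll go down now.

```bash
python3 -m jog '[16,0,0,0,0,0,-0.6,16,0,0,0,0,0,-0.6,16,0,0,0,0,0,-0.6,12,0,0,0,0,0,-0.6,5,0,1,0,0,0,-0.6]' && python3 -m jog '[0,0,0,0,0,0,-0.6,0,0,0,0,0,0,-0.6,0,0,0,0,0,0,-0.6,0,0,0,0,0,0,-0.6,0,0,0,0,0,0,-0.6]'
```

```text
clock: 9.3
tool_pos: [0.5329, -0.1169, 0.0623]
orientation: [171.3, 90.0, 170.4]
ft_force: [0.3, 0.4, 0.0]
grip_width: 0.0706
clock: 9.72
tool_pos: [0.5334, -0.117, 0.0634]
orientation: [-13.6, 89.9, -14.6]
ft_force: [0.4, -0.5, 0.2]
grip_width: 0.0704
```

Fingers are beside the pads; closing.

```bash
python3 -m jog '[0,0,0,0,0,0,1,0,0,0,0,0,0,1,0,0,0,0,0,0,1,0,0,0,0,0,0,1,0,0,0,0,0,0,1]' && python3 -m jog '[0,0,0,0,0,0,1,0,0,0,0,0,0,1,0,0,0,0,0,0,1,0,0,0,0,0,0,1,0,0,0,0,0,0,1]'
python3 - <<'E'
from h import *
s=env.state();print(s["ft_force"],s["wrist_torque"],s["grip_width"])
p,d=env.get_image("wrist");crop(p,0,0,560,420,1.4,"w5.png",1.2)
E
```

```text
clock: 10.13
tool_pos: [0.5331, -0.1172, 0.063]
orientation: [-48.8, 90.0, -49.6]
ft_force: [-1.0, -1.7, 5.1]
grip_width: 0.0421
clock: 10.55
tool_pos: [0.5331, -0.1172, 0.063]
orientation: [-38.5, 90.0, -39.4]
ft_force: [-1.3, -1.8, 5.9]
grip_width: 0.042
[-1.28757302 -1.8259972   5.91114089] [-0.22156534  0.23296774  0.04311555] 0.0419921183351463
```

View pics/w5.png

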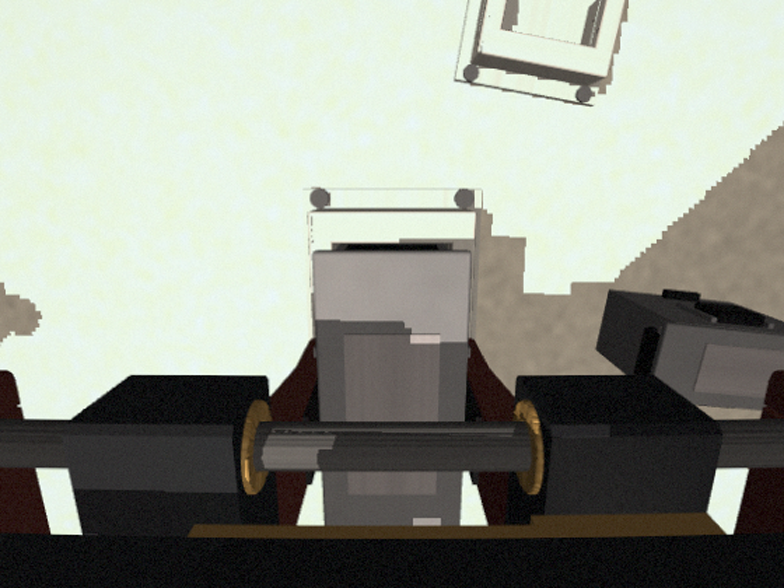

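Opening is 42 mm, so both catches are pressed home. I'll lift gently.

```bash
python3 -m jog '[-1,0,0,0,0,0,1,-1,0,0,0,0,0,1,-2,0,0,0,0,0,1,-2,0,0,0,0,0,1,-2,0,0,0,0,0,1]' && python3 -m jog '[-3,0,0,0,0,0,1,-3,0,0,0,0,0,1,-3,0,0,0,0,0,1,-3,0,0,0,0,0,1,-3,0,0,0,0,0,1]'
python3 - <<'E'
from h import *
s=env.state();print(s["ft_force"],s["wrist_torque"],s["grip_width"])
p,d=env.get_image("scene");crop(p,170,80,330,250,4,"s6.png",2)
E
```

```text
clock: 11.02
tool_pos: [0.5327, -0.1168, 0.0706]
orientation: [164.5, 90.0, 163.6]
ft_force: [-0.1, 0.3, -3.7]
grip_width: 0.0417
clock: 11.43
tool_pos: [0.533, -0.1169, 0.0861]
orientation: [-7.0, 90.0, -7.9]
ft_force: [0.5, 0.5, -5.1]
grip_width: 0.0415
[ 0.49841362  0.4866603  -5.08357025] [-0.01467262  0.02576857  0.01664378] 0.04149758128384925
```

View pics/s6.png

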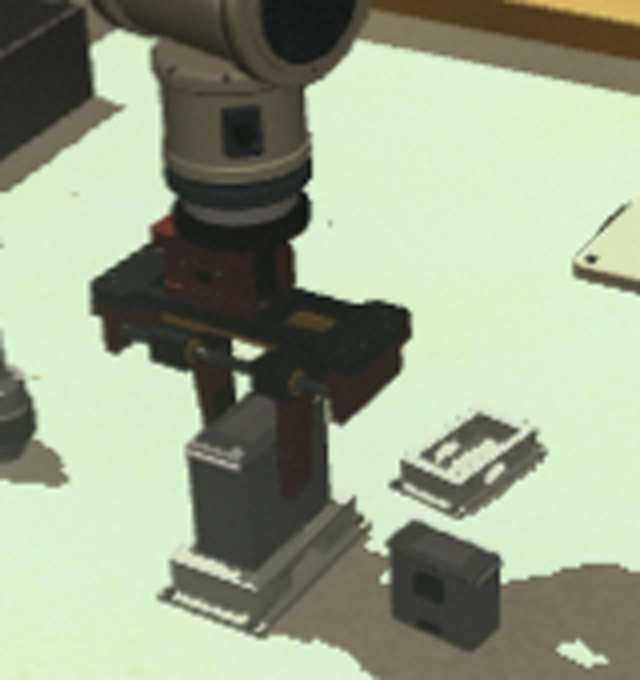

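The cassette is coming up with the gripper, and the load of about 5 N fits its weight. Continuing up.

```bash
python3 -m jog '[-6,0,0,0,0,0,1,-8,0,0,0,0,0,1,-10,0,0,0,0,0,1,-10,0,0,0,0,0,1,-10,0,0,0,0,0,1]' && python3 -m jog '[-10,0,0,0,0,0,1,-10,0,0,0,0,0,1,-10,0,0,0,0,0,1,-10,0,0,0,0,0,1,-10,0,0,0,0,0,1]' && python3 -m jog '[-10,0,0,0,0,0,1,-7,0,0,0,0,0,1,-4,0,0,0,0,0,1,-2,0,0,0,0,0,1,0,0,0,0,0,0,1]' && python3 -m jog '[0,0,0,0,0,0,1,0,0,0,0,0,0,1,0,0,0,0,0,0,1,0,0,0,0,0,0,1,0,0,0,0,0,0,1]'
python3 - <<'E'
from h import *
s=env.state();print(s["ft_force"],s["wrist_torque"],s["grip_width"],s["joint_velocities"].round(2))
p,d=env.get_image("scene");crop(p,150,40,330,250,3.5/1.3,"s7.png",2);P=cloud("scene",d)
p,d=env.get_image("wrist");crop(p,0,0,560,420,1.4,"w7.png",1.2)
p,d=env.get_image("top");crop(p,120,90,440,310,2.4,"t7.png",1.5)
E
```

```text
clock: 11.9
tool_pos: [0.533, -0.117, 0.131]
orientation: [-14.2, 90.0, -15.1]
ft_force: [-0.2, -0.1, -4.4]
grip_width: 0.0417
clock: 12.32
tool_pos: [0.5328, -0.1169, 0.1808]
orientation: [-27.8, 90.0, -28.7]
ft_force: [-0.4, 1.2, -3.6]
grip_width: 0.042
clock: 12.73
tool_pos: [0.533, -0.117, 0.203]
orientation: [-12.6, 90.0, -13.5]
ft_force: [0.2, 0.5, -5.3]
grip_width: 0.042
clock: 13.15
tool_pos: [0.5328, -0.1169, 0.2024]
orientation: [168.2, 90.0, 167.3]
ft_force: [-0.4, 0.1, -4.3]
grip_width: 0.0419
[-0.39460804  0.09768766 -4.34710687] [ 0.04155368  0.0047523  -0.00411273] 0.041883548437587605 [ 0.1  -0.18 -0.06  0.1   0.04  0.  ]
```

View pics/s7.png

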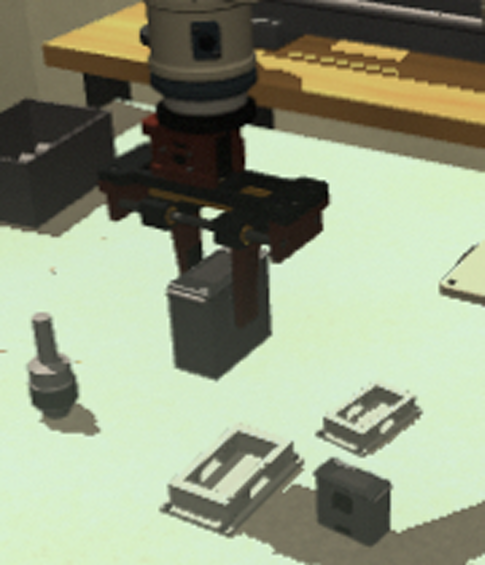

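View pics/w7.png

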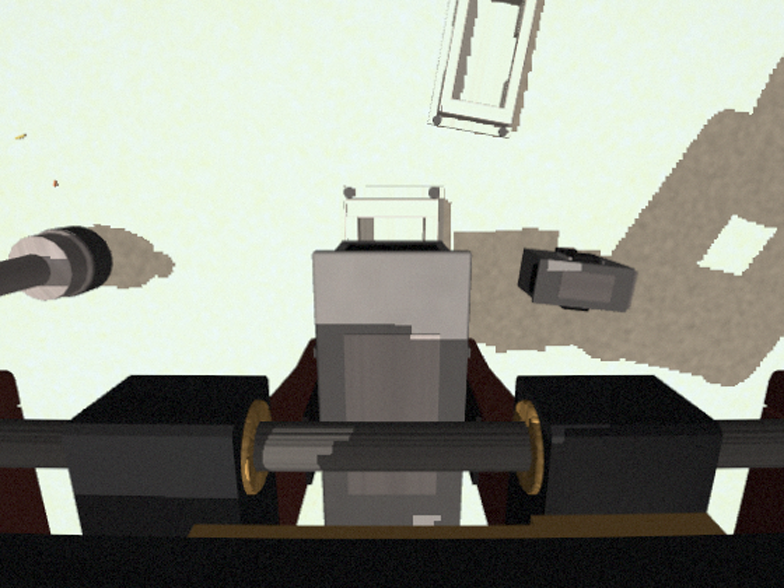

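View pics/t7.png

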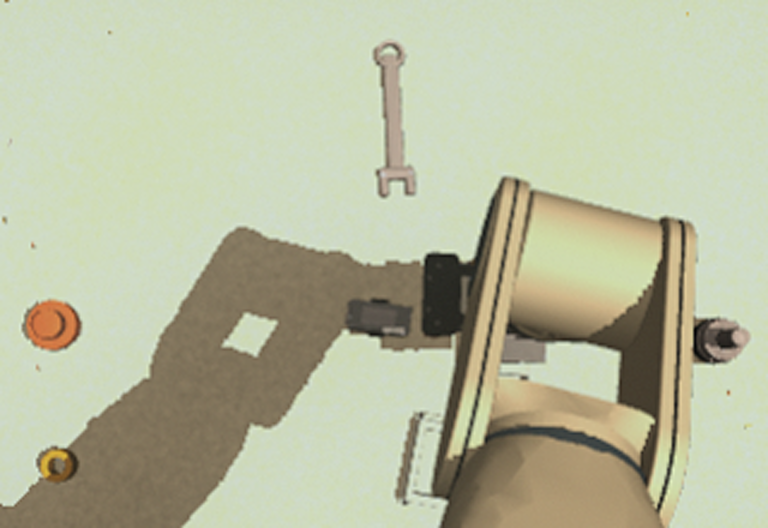

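The cassette hangs level in the jaws about 14 cm above the empty dock, with the lid flat and shut. The bystanders are where they were. Handing in.

```bash
python3 -c "
from rig import env
print(env.finish_job()); print(env.state()['clock'])"
```

```text
the job is handed in; nothing more can be done
None
the job is handed in; nothing more can be done
```

The cassette is out of its dock, lid shut, held level by its two catches about 139 mm above where it sat. I handed the job in at about 13.3 s on the clock.

- **Lid:** I swung it down with the closed fingertips and pressed near its free edge with about 22 N. Depth fits then showed the lid flat to within 0.004 rad at 82–83 mm height. I saw no gap in the pictures, though I could not see the tab itself behind the rim.
- **Catches and lift:** The jaws closed to 42 mm, slightly under the 43 mm expected with both catches fully pressed. The opening stayed at 42 mm through the lift, and the load was 4–5 N, which fits the cassette's weight.
- **Last checks:** Joint speeds were about zero. The last pictures show the lid still shut, and the chuck, wrench, blank, bush, decoy cassette and decoy dock where they were. No check failed or disagreed.

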